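Find the rocking bead-pot lid and press it home

TASK

One of the six bead-pot lids on the tray is not snapped on properly. Press down near the edges of the lids with a fingertip until you find the one that rocks, then press that one down until it sits fully home and level on its pot. Do it all by pressing: keep every lid on its pot, lift nothing, and leave the vials in the tray and the things around it where they are.

Things in the scene. Friction and masses are not known exactly. Their poses are not given: they have to be found in the camera images.
- tray: Low wooden tray, 214 x 294 mm, rim 28 mm high, fixed on the counter; six clear round bead pots are sunk firmly in its foam (18 mm high): two rows 96 mm apart (x), three to a row 92 mm apart (y). Origin: centre of its underside; x away from the robot, y left, z up. All lid tops start 49 mm above the counter, the loose one too: its pot stands 3 mm deeper, so height does not tell it.
- lid_1: The lid in the front row (robot side, tray -x), left (tray +y). One of six identical round snap lids of milky clear plastic, 68 mm across, flat on top, 3 mm thick, with a 7.5 mm skirt round the pot's neck, about 16 g. Origin: centre of its top face; z up out of the lid (its yaw means nothing).
- lid_2: The lid in the front row, middle. Like lid_1. A lid that is home rests on its rim all round (radius 28 mm) and stops a fingertip dead wherever it is pressed inside that radius. The lids are not fastened and could be pulled off.
- lid_3: The lid in the front row, right (tray -y). Like lid_1. Any one of the six may be the loose one. It is propped 3 mm above its rim on two snaps under it, opposite each other, 28 mm from its centre, in an unknown direction; it starts level like the others.
- lid_4: The lid in the back row (tray +x), left. Like lid_1. Pressed near its edge away from its two snaps, the loose lid rocks about the line through them: its edge gives 3 mm (tilt about 0.1 rad) under the lightest touch before it meets the rim, so the finger stops 2 to 3 mm lower than on a lid that is home; let go, it comes back roughly level.
- lid_5: The lid in the back row, middle. Like lid_1. Each snap of the loose lid goes home, and stays there, under about 7 N on it: press over it near the edge (20 to 25 mm from the lid's centre) with 12 to 20 N, over one snap and then over the other.
- lid_6: The lid in the back row, right. Like lid_1. When home, the loose lid is level, no longer rocks, and its top is 3 mm lower than it began (46 mm above the counter).
- vial_1: Glass vial with a cork, 16 mm across, 45 mm tall, standing on the foam midway between the four pots on the left of the tray. Origin: centre of its underside. A bystander.
- vial_2: The same kind of vial, between the four pots on the right of the tray. A bystander.
- jar: Capped jar, 62 mm across, 70 mm tall, standing on the counter left of the tray. Origin: centre of its underside. A bystander.
- tape: Roll of tape lying flat, 92 mm across, 24 mm high, on the counter left of and beyond the tray. Origin: centre of its underside. A bystander.
- tweezers: Steel tweezers, 130 mm long, 9 mm high, lying on the counter right of the tray. Origin: under the middle; x along them. A bystander.
- scoop: Small steel bead scoop with a wooden handle, 150 mm long, 18 mm high, lying on the counter beyond the tray. Origin: under the back wall of its pan. A bystander.
- calculator: Desk calculator, 105 x 148 mm, 22 mm high, lying on the counter right of the tray. Origin: centre of its underside. A bystander.
There are look-alikes about, which are no part of the job. What is shaped like the lid_3 but pink or red is not meant.

How it is judged:
By the outcome, as a careful person would: the job done as asked, in the order asked, and still so for the second after the job is handed in, with the robot touching nothing.
It also fails if it takes over 64 s, if anything falls off the work surface, if the arm or the gripper's body presses on something with over 40 N, if the wrist force passes 120 N, or if a joint passes its speed limit or range.

ROBOT

A 6-joint arm with a two-finger parallel gripper is mounted at the origin on the work surface. World frame = base frame: x ahead of the robot, y to its left, z up, the work surface at z = 0. Lengths are in mm, angles in rad, forces in N, time in s.
With the tool pointing down it reaches from about 300 to 775 mm from the base axis. Payload 14.6 kg.
Tool frame: the origin (TCP) lies on the centre line of the jaws, within the pads' length; the fingertips stand 19 mm ahead of it and the grasp point (between the pads) is the TCP (bot.tip_reach is the distance from the TCP to the fingertips, in mm); y points along the fingers, x is the direction in which the jaws open and shut, and the axes are right-handed (so a half turn about y gives the same grasp; the last joint's range is limited). The gripper opens to 85 mm and grips with 20 to 120 N. Pads are 22 mm wide; open, the fingers measure 114 mm over their backs; the gripper's body (76 mm by 85 mm) begins 54 mm behind the grasp point. The pads swing forward as they close: fully open they stand 13 mm farther back than shut.
Start: joints at [-1.289, 0.3, 1.521, -0, 1.321, -0.067], TCP at [187.966, -516.874, 250.281] pointing down, gripper open.
Joint ranges: [-3.03, 3.03], [-0.79, 2.21], [0.23, 2.52], [-1.04, 4.18], [0, 3.07], [-2.55, 2.55]. Speed limits (rad/s): [2.22, 2.22, 2.57, 3.14, 3.14, 3.14].

INTERFACE

Orientations are given as a unit quaternion [w, x, y, z].
In Python, from rig import bot gives the robot as it stands. Calls block until the motion is done:
- bot.move_to(position, orientation): joint-space move of the TCP to a pose.
- bot.servo_line(position, attitude=None, speed=150, until_force=None): straight line of the TCP; attitude=None keeps the orientation; speed is the mean speed in mm/s. With until_force (N) it stops when the force on the tool has changed by that much, and returns True; else False.
- bot.move_joints(angles): joint-space move.
- bot.move_gripper(opening, grip_force=None): finger opening in mm; grip_force is the grip in N (None keeps the last); returns when the fingers have stopped.
- bot.dwell(seconds).
- bot.ik(position, orientation): joint angles nearest the present ones, or None.
- bot.read_state(): the state.
- bot.read_camera(name): name is "scene" or "side" or "wrist"; returns a dict with "image" (420x560x3 uint8, blue, green, red), "depth" (420x560 float32, mm along the optical axis (not along the pixel's ray), 0 where there is no reading), "fovy" (degrees; the focal length in pixels is half the picture's height over the tangent of half this angle, whatever the lens; pixels are square), "cx", "cy" (the principal point, pixels), "eye" and "attitude" of the camera in the world; the wrist camera has in their place "mount" (4x4, takes a point from camera to tool coordinates, whose origin is the TCP and whose axes are the tool frame's). Camera axes: x right, y down, z forward; pixel columns grow to the right and rows downward; lengths in mm; the calibration is good to about 2 mm. A picture is of the moment at which its call begins: read the wrist's pose just before it.
A pose or a line that the arm cannot do raises bot.MotionError and nothing moves.
- bot.finish_job(): hands the job in, once; it reports no verdict.
The state is a dict: "clock": time; "joint_positions": joint angles; "qvel": joint speeds; "effort": joint torques, N m; "ee_pos": TCP position; "tool_rot": TCP orientation; "ft_force": force on the tool from outside, world axes, zero at the start; "moment": the same for the moment, N m; "grip_width": finger opening in mm.
Only numpy, scipy, OpenCV 4.12 (cv2) and the standard library are available. Lean on these libraries where they do the work, as an engineer would, in place of code of your own. Each camera call takes 0.05 s, during which the arm holds its last target. There are 200 camera calls.

## Working session

There is one attempt and no reset: what is moved stays moved. The work goes in short steps, each a Python script; the robot and the scene stay as the last script left them, time stands still between calls to the robot, and variables do not carry over. Pictures are saved under pics/ and viewed, on a budget of 10 in all, crops included, one or two more only if the job needs it, and the job is handed in when it is done.

```bash
mkdir -p pics; ls; python3 - <<'E'
from rig import bot
import cv2,numpy as np,pickle
s=bot.read_state();print(s["clock"],s["ft_force"],s["tool_rot"],bot.tip_reach,s["grip_width"])
D={}
for n in("scene","side"):
    c=bot.read_camera(n);D[n]=c;cv2.imwrite(f"pics/{n}0.png",c["image"]);print(n,c["fovy"],c["cx"],c["cy"],c["eye"],c["attitude"],(c["depth"]>0).mean())
pickle.dump(D,open("cams.pkl","wb"))
E
```

```text
pics
0.0 [ 0.38501929 -0.45193035 -0.45858619] [ 0.57942659 -0.57890838  0.40598868 -0.4053432 ] 19.0 85.58524979439159
scene 43.48289043090708 276.0985935335146 214.33073034485105 [1214.95836339 -369.31613097 1127.06865788] [-0.2642959   0.83033769  0.46818425 -0.14659641] 0.9956972789115647
side 43.8291174217088 280.14705640723906 206.04306249812933 [347.92961703 955.06364851 953.86427948] [ 0.04927987 -0.10296695  0.90984193 -0.39894483] 0.9958971088435374
```

View pics/scene0.png

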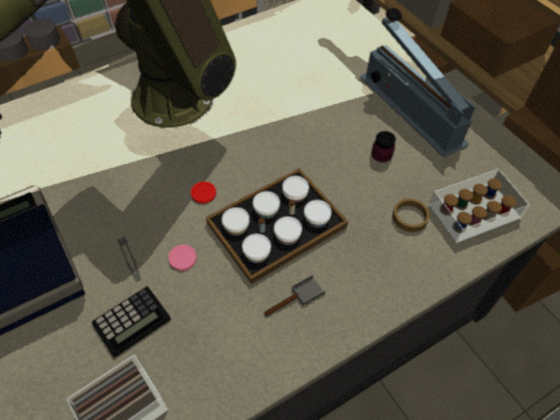

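View pics/side0.png

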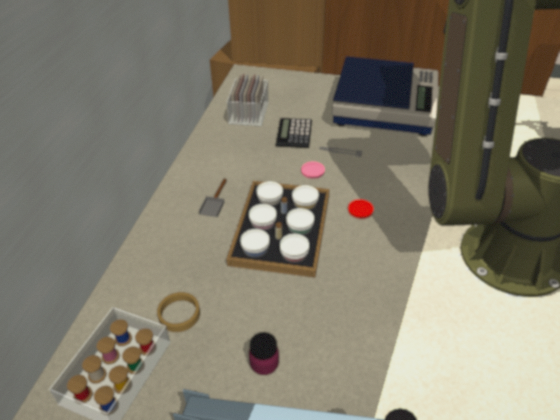

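The scene view shows six white lids in the tray at about (236,221), (266,204), (295,187), (257,248), (288,230) and (317,213). The look-alikes are the red disc at (204,192) and the pink disc at (182,257), which I exclude. The side view shows the same six lids at about x 255–305, y 190–245.

```bash
cat > h.py <<'E'
import cv2,numpy as np
from scipy.spatial.transform import Rotation as R
def rot(q): return R.from_quat([q[1],q[2],q[3],q[0]])
def quat(r): x=r.as_quat(); return [x[3],x[0],x[1],x[2]]
def ray(c,uv,Rm=None,eye=None):
    f=c["image"].shape[0]/2/np.tan(np.radians(c["fovy"])/2)
    d=np.array([(uv[0]-c["cx"])/f,(uv[1]-c["cy"])/f,1.])
    if Rm is None: Rm,eye=rot(c["attitude"]).as_matrix(),np.array(c["eye"])
    return np.array(eye),Rm@d
def onz(o,d,z): return o+d*(z-o[2])/d[2]
def meet(a,b):
    A=[];y=[]
    for o,d in(a,b):
        d=d/np.linalg.norm(d);P=np.eye(3)-np.outer(d,d);A.append(P);y.append(P@o)
    x,r,_,_=np.linalg.lstsq(np.vstack(A),np.hstack(y),rcond=None);return x,float(np.sqrt(r[0])) if len(r) else 0
E
python3 - <<'E'
from h import *
import pickle
D=pickle.load(open("cams.pkl","rb"));W={}
for n,roi in(("scene",(200,165,350,280)),("side",(225,175,335,275))):
    c=D[n];im=c["image"].astype(int);x0,y0,x1,y1=roi
    m=np.zeros(im.shape[:2],np.uint8);mm=((im.min(2)>175))[y0:y1,x0:x1];m[y0:y1,x0:x1]=mm*255
    cs,_=cv2.findContours(m,cv2.RETR_EXTERNAL,cv2.CHAIN_APPROX_NONE)
    L=[]
    for k in cs:
        if cv2.contourArea(k)<150: continue
        e=cv2.fitEllipse(k);o,d=ray(c,e[0]);L.append((e[0],(o,d),onz(o,d,49)))
        print(n,np.round(e[0],1),np.round(e[1],1),cv2.contourArea(k),np.round(L[-1][2],1), "depthpt",np.round(o+d*np.median(c["depth"][int(e[0][1])-2:int(e[0][1])+3,int(e[0][0])-2:int(e[0][0])+3]),1))
    W[n]=L
for a in W["scene"]:
    b=min(W["side"],key=lambda b:np.linalg.norm(a[2]-b[2]));print(np.round(meet(a[1],b[1])[0],1),meet(a[1],b[1])[1])
c=D["scene"]["image"][150:290,170:360];cv2.imwrite("pics/crop.png",cv2.resize(c,None,fx=4,fy=4,interpolation=cv2.INTER_CUBIC))
E
```

```text
scene [256.2 246. ] [22.4 25.9] 453.0 [622.2 -60.7  49. ] depthpt [621.5 -60.3  47.8]
scene [287.5 228.2] [21.2 25.2] 417.5 [617.5  31.   49. ] depthpt [617.8  30.8  49.6]
scene [235.2 218.7] [20.7 24.3] 394.0 [526.3 -65.6  49. ] depthpt [526.  -65.5  48.6]
scene [317.3 211.1] [20.  24.5] 383.5 [612.3 122.5  49. ] depthpt [612.1 122.6  48.7]
scene [265.9 202.1] [19.7 24.1] 370.0 [521.5  25.9  49. ] depthpt [522.3  25.4  50.3]
scene [295.2 186.4] [18.5 23.6] 339.5 [517.  117.2  49. ] depthpt [516.8 117.4  48.6]
side [293.9 244.7] [20.  27.4] 427.0 [515.2 122.9  49. ] depthpt [515.4 122.3  48.3]
side [254.5 239.6] [19.5 26.8] 409.5 [610.6 127.3  49. ] depthpt [610.8 126.4  48.1]
side [299.7 218.1] [18.  25.4] 357.5 [519.9  30.8  49. ] depthpt [519.9  31.   49.2]
side [262.3 213.7] [17.6 25.5] 350.5 [615.3  35.6  49. ] depthpt [615.7  34.1  47.6]
side [305.1 193.9] [16.9 24.2] 318.0 [524.5 -62.   49. ] depthpt [524.9 -64.5  46.7]
side [269.2 190. ] [16.4 23.8] 304.0 [620.1 -56.7  49. ] depthpt [620.  -56.5  49.2]
[620.8 -59.8  46.3] 0.1548991346896955
[616.   32.3  45.9] 0.3411601790113551
[524.8 -64.9  46.5] 0.2002457904407515
[611.1 124.1  45.9] 0.7098696427526074
[520.1  27.3  45.9] 0.7884214716082941
[515.4 119.1  45.4] 0.9838459538614667
```

View pics/crop.png

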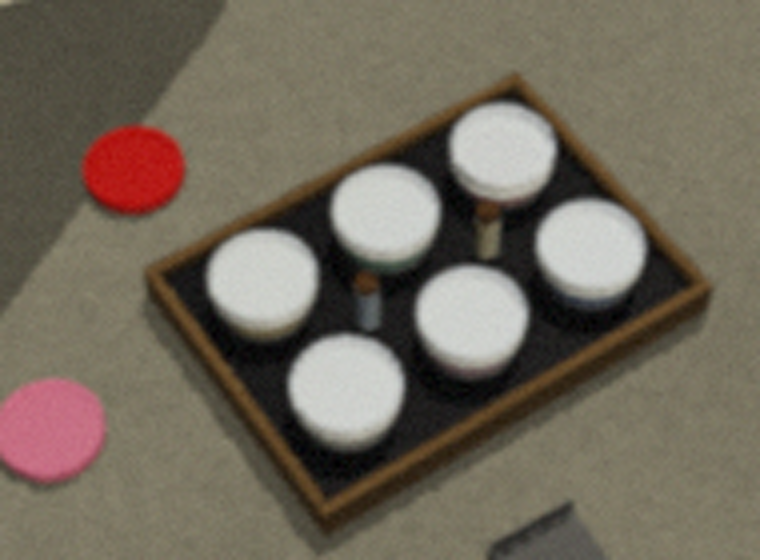

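The crop confirms six milky-white round lids in the tray with two corked vials between them. The red and pink discs lie outside on the counter. Next I move above the tray, close the gripper and look with the wrist camera.

```bash
cat >> h.py <<'E'
def ori(a,tilt=0.):
    """tool y down, tool x horizontal at world angle a; tilt>0 leans so that the +x finger is lowest"""
    x=np.array([np.cos(a),np.sin(a),0]);y=np.array([0,0,-1.]);z=np.cross(x,y)
    r=R.from_matrix(np.c_[x,y,z])
    return r*R.from_rotvec([0,0,tilt])
E
python3 - <<'E'
from rig import bot
from h import *
import pickle
r=rot(bot.read_state()["tool_rot"]);print(r.as_matrix().round(2).tolist())
best=None
q0=np.array(bot.read_state()["joint_positions"])
for a in np.arange(-3,3.2,.25):
    j=bot.ik([569,30,330],quat(ori(a)))
    if j is not None: print(round(a,2),np.round(np.array(j),2)) if abs(j[5])<1.6 else 0
# keep the wrist joint near its present angle
j0=np.arctan2(30,569)
a=np.arctan2(r.as_matrix()[1,0],r.as_matrix()[0,0])+ (j0-(-1.289)); a=(a+np.pi)%(2*np.pi)-np.pi
print("a",a)
bot.move_to([545,30,330],quat(ori(a)))
bot.move_gripper(0,40)
s=bot.read_state();c=bot.read_camera("wrist");print(s["clock"],s["ee_pos"],s["grip_width"],s["ft_force"]);print(np.round(c["mount"],3).tolist(),c["fovy"])
pickle.dump((s,c),open("w.pkl","wb"));cv2.imwrite("pics/w1.png",c["image"])
c=bot.read_camera("side");cv2.imwrite("pics/s1.png",cv2.resize(c["image"][60:280,200:460],None,fx=3,fy=2.7,interpolation=cv2.INTER_CUBIC)[:600,:800])
E
```

```text
[[0.34, -0.0, 0.94], [-0.94, 0.0, 0.34], [-0.0, -1.0, 0.0]]
-1.5 [-0.01  0.3   1.34 -0.    1.5   1.49]
-1.25 [-0.01  0.3   1.34 -0.    1.5   1.24]
-1.0 [-0.01  0.3   1.34 -0.    1.5   0.99]
-0.75 [-0.01  0.3   1.34 -0.    1.5   0.74]
-0.5 [-0.01  0.3   1.34 -0.    1.5   0.49]
-0.25 [-0.01  0.3   1.34 -0.    1.5   0.24]
0.0 [-0.01  0.3   1.34 -0.    1.5  -0.01]
0.25 [-0.01  0.3   1.34 -0.    1.5  -0.26]
0.5 [-0.01  0.3   1.34 -0.    1.5  -0.51]
0.75 [-0.01  0.3   1.34 -0.    1.5  -0.76]
1.0 [-0.01  0.3   1.34 -0.    1.5  -1.01]
1.25 [-0.01  0.3   1.34 -0.    1.5  -1.26]
1.5 [-0.01  0.3   1.34 -0.    1.5  -1.51]
a 0.11965214379218159
3.2083 [544.9871496   30.02088958 330.00695413] 0.045613832354949604 [0.1993947  0.49641058 0.07180876]
[[1.0, 0.0, 0.0, 0.437], [-0.0, -0.322, 0.947, -124.363], [0.001, -0.947, -0.322, 83.431], [0.0, 0.0, 0.0, 1.0]] 67.9926786966982
```

View pics/w1.png

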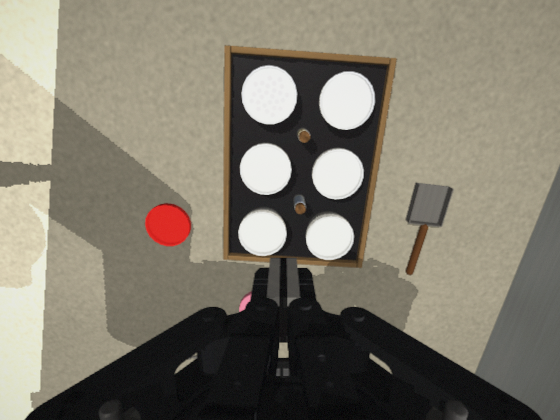

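View pics/s1.png

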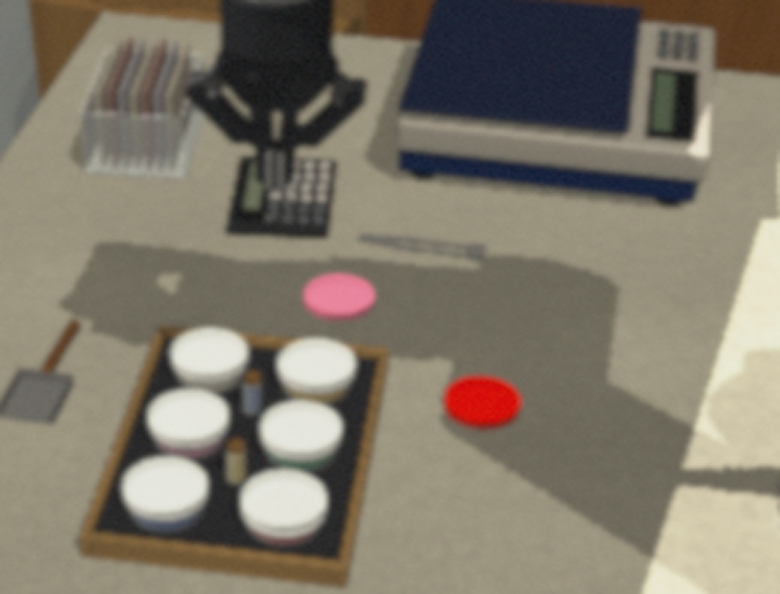

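In the wrist view the six lids are fully visible, with centres near (269,95), (347,100), (265,169), (338,174), (262,232) and (330,237). The closed fingertips are at about (283,270), and I estimate 14 mm across both. The side crop shows the gripper shut and hovering clear of everything. Next I refine the lid centres from this view and start probing with one corner of the fingertip.

```bash
cat >> h.py <<'E'
CORNER=np.array([6.5,19,11.])
from rig import bot
RT=lambda yaw:ori(yaw)*R.from_rotvec([-.15,0,.15])
def tcp(p,r): return np.array(p,float)-r.apply(CORNER)
def touch(p,r,zhi=55,zlo=42.,f=3,v=20):
    """from above p press until force; returns (hit, tip z, force)"""
    bot.servo_line(tcp([p[0],p[1],zhi],r),speed=120)
    h=bot.servo_line(tcp([p[0],p[1],zlo],r),speed=v,until_force=f)
    s=bot.read_state();z=(np.array(s["ee_pos"])+rot(s["tool_rot"]).apply(CORNER))[2]
    return h,z,s["ft_force"][2],s["clock"]
E
python3 - <<'E'
from h import *
import pickle,json
s,c=pickle.load(open("w.pkl","rb"));M=np.array(c["mount"]);Rt=rot(s["tool_rot"]).as_matrix()
Rc=Rt@M[:3,:3];eye=np.array(s["ee_pos"])+Rt@M[:3,3]
m=((c["image"].min(2)>185)*255).astype(np.uint8);m[:, :215]=0;m[:,400:]=0;m[262:]=0
m=cv2.morphologyEx(m,cv2.MORPH_OPEN,np.ones((5,5)))
cs,_=cv2.findContours(m,cv2.RETR_EXTERNAL,cv2.CHAIN_APPROX_NONE);P=[]
for k in cs:
    if cv2.contourArea(k)<800: continue
    k=cv2.convexHull(k);pts=np.array([onz(*ray(c,q,Rc,eye),49)[:2] for q in k[:,0]],np.float32)
    (x,y),rad=cv2.minEnclosingCircle(pts);P.append([x,y]);print(np.round([x,y,rad,np.ptp(pts[:,0])/2,np.ptp(pts[:,1])/2],1))
P=np.array(P)
# tray grid fit: rigid fit of nominal grid
N=np.array([[-48,92],[-48,0],[-48,-92],[48,92],[48,0],[48,-92]],float)
yaw=.05;cen=P.mean(0)
for _ in range(3):
    G=N@np.array([[np.cos(yaw),np.sin(yaw)],[-np.sin(yaw),np.cos(yaw)]])+cen
    Q=np.array([P[np.argmin(np.linalg.norm(P-g,axis=1))] for g in G])
    A=Q-Q.mean(0);yaw=np.arctan2((N[:,0]*A[:,1]-N[:,1]*A[:,0]).sum(),(N*A).sum());cen=Q.mean(0)
print("yaw",yaw,cen,"res",np.round(Q-G,1).tolist())
json.dump(dict(yaw=yaw,G=G.tolist()),open("lids.json","w"))
print(G.round(1).tolist())
r=RT(yaw);ex=np.array([np.cos(yaw),np.sin(yaw)]);ey=np.array([-ex[1],ex[0]])
g=G[0];p=g+24*ex
bot.move_to(tcp([*p,85],r),quat(r))
print(touch(p,r,zhi=58)); print(touch(g+24*ey,r))
bot.servo_line(tcp([*(g+24*ey),75],r))
E
```

```text
[622.7 -57.1  34.   33.5  33.8]
[527.3 -62.   34.1  32.9  33.7]
[617.6  34.4  33.6  33.3  33.4]
[522.2  29.5  33.8  33.1  33.4]
[612.7 126.2  33.6  33.4  33.1]
[517.1 121.3  33.6  33.   33.1]
yaw 0.054032479692336745 [569.93538411  32.03314654] res [[0.0, -0.0], [0.2, 0.0], [0.3, 0.4], [-0.2, -0.3], [-0.2, -0.2], [-0.1, 0.1]]
[[517.0, 121.3], [522.0, 29.4], [527.0, -62.4], [612.9, 126.5], [617.9, 34.6], [622.8, -57.2]]
(True, np.float64(45.209200294178565), np.float64(6.740964949471413), 5.2667)
(True, np.float64(47.080992260463894), np.float64(4.142271105256491), 6.1583)
```

```bash
python3 - <<'E'
from h import *
import json
d=json.load(open("lids.json"));yaw=d["yaw"];G=np.array(d["G"]);r=RT(yaw)
for i,angs in((0,(90,45,0,-45)),(1,(0,90))):
    for n,a in enumerate(angs):
        t=yaw+np.radians(a);p=G[i]+24*np.array([np.cos(t),np.sin(t)])
        if n==0: bot.servo_line(tcp([*p,75],r),speed=250)
        print(i+1,a,np.round(np.array(touch(p,r,zhi=53,f=2),float),2))
    bot.servo_line(tcp([*p,75],r),speed=250)
E
```

```text
1 90 [ 1.   46.71  2.99  7.48]
1 45 [ 1.   45.41  6.55  8.22]
1 0 [ 1.   45.23  5.23  8.96]
1 -45 [ 1.   45.79  3.91  9.68]
2 0 [ 1.   47.61  5.04 11.12]
2 90 [ 1.   47.63  5.61 11.92]
```

Lid_1 rocks: it stops up to 2.4 mm lower than lid_2, which reads 47.6 mm at both points. The give is smallest near 100° in the tray frame, so the snaps should lie at about 100° and −80°. I'll press both.

```bash
cat > press.py <<'E'
from h import *
import json
d=json.load(open("lids.json"));yaw=d["yaw"];G=np.array(d["G"]);r=RT(yaw)
def pt(i,a,rad=24):
    t=yaw+np.radians(a);return G[i]+rad*np.array([np.cos(t),np.sin(t)])
def over(i,a): bot.servo_line(tcp([*pt(i,a),75],r),speed=250)
def pr(i,a,**k):
    print(i+1,a,np.round(np.array(touch(pt(i,a),r,**k),float),2))
    bot.servo_line(tcp([*pt(i,a),53],r),speed=120)
E
python3 - <<'E'
from press import *
over(0,100)
for a in(100,-80): pr(0,a,zhi=53,zlo=38,f=13,v=20)
for a in(0,90,180,-90): pr(0,a,zhi=53,f=2)
over(0,-90)
E
```

```text
1 100 [ 1.   44.59  9.88 13.55]
1 -80 [ 1.   44.21 10.78 14.88]
1 0 [ 1.   44.6   5.73 15.98]
1 90 [ 1.   44.59  6.84 17.12]
1 180 [ 1.   44.48  6.25 18.25]
1 -90 [ 1.   44.5   6.83 19.38]
```

All four points on lid_1 now stop at 44.5–44.6 mm. That is level, and 3.0 mm below lid_2's 47.6 mm. I'll retreat and check the scene.

```bash
python3 - <<'E'
from press import *
import pickle
bot.servo_line(tcp([*pt(0,-90),200],r),speed=250)
bot.move_to([545,30,330],quat(ori(0.11965)))
s=bot.read_state();c=bot.read_camera("wrist");s0,c0=pickle.load(open("w.pkl","rb"))
print(s["clock"],s["ft_force"])
D=cv2.absdiff(c["image"],c0["image"]).max(2);print("changed px",(D[:255]>60).sum())
z=lambda c,k:np.median(c["depth"][k[1]-6:k[1]+7,k[0]-6:k[0]+7])
for k in((269,95),(347,100),(265,169),(338,174),(262,232),(330,237)): print(k,z(c,k)-z(c0,k))
cv2.imwrite("pics/w2.png",c["image"])
E
```

```text
21.1083 [ 0.7555163   0.57890189 -0.24724246]
changed px 414
(269, 95) 1.6325684
(347, 100) -1.416687
(265, 169) -1.2182312
(338, 174) -1.4592285
(262, 232) -1.605072
(330, 237) -1.7183533
```

View pics/w2.png

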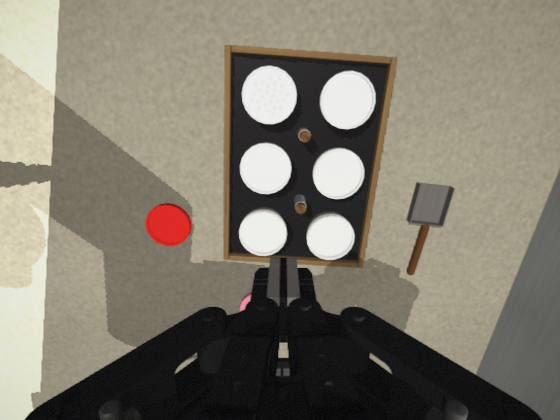

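The picture shows all six lids on their pots, with both vials, the scoop and the tray where they were (lid_1 at about (269,95)). Lid_1 dropped about 3 mm relative to the other five.

```bash
python3 -c "
from rig import bot
bot.finish_job()"
```

```text
the job is handed in; nothing more can be done
```

The loose lid was lid_1 (front row, left). It is now pressed home and level, and I handed the job in at about 21 s on the robot's clock.

- **Finding it:** I probed lid_1 and lid_2 with a corner of the closed fingertip. Lid_1 gave by up to 2.4 mm, least near 100° in the tray frame. Lid_2 stopped the finger at the same height (47.6 mm) at both points.
- **Pressing it:** I pressed at about 100° and then −80°, 24 mm from the centre, stopping at 13 N each time. The force read just after each stop was 10–11 N.
- **Last checks:** Four probes around lid_1 all stopped at 44.5–44.6 mm. That is level, no longer rocking, and 3.0 mm below lid_2. The wrist camera's depth shows the same drop of about 3 mm relative to the other five lids. The raw readings include a common shift of about −1.5 mm, which is within the calibration error.
- **Surroundings:** In the last wrist view the vials, scoop and other lids look unmoved. I did not re-photograph the jar, tape, tweezers or calculator, but the arm never went near them while low.
- **Not probed:** I did not press lids 3 to 6, since only one lid was loose and it turned up first.
- **Absolute heights:** My fingertip readings sit about 1.4 mm below the stated 49 and 46 mm. This is a constant offset from my guess at the tip's corner.

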